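# Pack up the underglaze pan box

### The arm

A 7-joint arm with a two-finger parallel gripper is mounted at the origin on a cart in front of the work surface, level with it; the furniture and walls round the work are solid. World frame = base frame: x ahead of the robot, y to its left, z up, the work surface at z = 0. Lengths are in m, angles in rad, forces in N, time in s.
With the tool pointing down it reaches from about 0.4 to 0.85 m from the base axis. Payload 4.5 kg.
Tool frame: the origin (TCP) lies midway between the tips of the shut fingers; the grasp point (between the pads) lies 19 mm behind it; z points along the fingers, y is the line along which they close (so a half turn about z gives the same grasp; the last joint's range is limited). The gripper opens to 88 mm and grips with 3 to 60 N. Pads are 18 mm wide; open, the fingers measure 123 mm over their backs; the gripper's body (75 mm by 187 mm) begins 45 mm behind the grasp point.
Start: joints at [1.251, 0.689, -0.195, 1.565, 0.157, 0.902, -0.215], TCP at [0.217, -0.586, 0.239] pointing down, gripper open.
Joint ranges: [-3.01, 3.01], [-0.46, 2.08], [-1.47, 1.51], [0.13, 2.56], [-1, 4.14], [0.04, 2.09], [-2.66, 2.66]. Speed limits (rad/s): [2.57, 2.57, 3.14, 3.14, 3.14, 3.14, 3.14].

### API

Orientations are given as a unit quaternion [x, y, z, w].
In Python, from plant import r gives the robot as it stands. The module is installed in compiled form; this text tells all that it offers.
- The arm moves only by the tool step_arm, never from a script. Its argument "series" is a list of rows, each a list of 7 numbers: the shift along the world's x, y, z in mm, then the turn, a rotation vector about the world's x, y, z in rad, then the closure, from 0 (fully open) to 1 (shut). A call has 1 to 20 rows; each row shifts and turns the commanded pose from where the row before left it; what a row does not reach is not made up. A row lasts 1/10 s, in which the tool goes at most 50 mm and 8.59 degrees, less where a joint would pass 70% of its speed; a pose out of reach is approached as far as the arm can. A call is refused whole if a number of a shift passes 50 or a number of a turn 0.15, either way. A call with a gripper value outside its range is refused whole. The fingers move at their own pace and stop on an object; "force" is the grip in N (left out, the last holds). Time passes only in rows, so rows that do not move let the fingers close. It gives the time, the measured TCP pose, the force, the opening and the grip force at its end, in the units of the state.
- r.get_state(): the state, without advancing time (a new reading comes with each control period).
- r.snapshot(name): name is "scene" or "top" or "wrist"; returns (picture, depth): 420x560x3 uint8, blue, green, red; 420x560 float32, m along the optical axis (not along the pixel's ray), 0 where there is no reading.
- r.get_calibration(name): a dict with "intrinsics" (3x3 intrinsics, pixels), "pose" (4x4, takes a point from camera to world coordinates). Camera axes: x right, y up, looking along -z (the intrinsics and any distortion apply to the point x, -y, -z); pixel columns grow to the right and rows downward; lengths in m; the calibration is good to about 2 mm. A picture is of the moment at which its call begins: read the wrist's pose just before it. get_calibration takes no time and is no camera call; for the wrist camera it gives the pose at the moment of the call.
- r.finish_job(): hands the job in; it is judged then, once.
The state is a dict: "clock": time; "q": joint angles; "qd": joint speeds; "joint_torque": joint torques, N m; "tool_pos": TCP position; "eef_rot": TCP orientation; "contact_force": force on the tool from outside, world axes, zero at the start; "moment": the same for the moment, N m; "opening": opening from 0.0 (shut) to 1.0 (fully open); "finger_force": force on a finger pad.
Only numpy, scipy, OpenCV 4.12 (cv2) and the standard library are available. Lean on these libraries where they do the work, as an engineer would, in place of code of your own. Each camera call takes 0.05 s, during which the arm holds its last target. There are 200 camera calls.

### The job

The underglaze pan box is done with for the day. With the fingertips, push its upright mixing flap down flat over the paint pans, and only then swing the lid over and press it fully shut. Leave the box standing where it is, neither lifted nor shoved along, do not disturb the glaze jar, the cup and the clay pendants round it, and take the hand away at the end.

Things in the scene. Friction and masses are not known exactly. Their poses are not given: they have to be found in the camera images.
- paint_box: Flat metal underglaze pan box, petrol blue outside and white inside, 131 mm deep (its x) by 200 mm wide (its y) by 34 mm high without the lid, 46 mm high when shut; about 1.4 to 1.9 kg in all, standing loose on the table. Origin: centre of its underside; x points from the flap's side (nearest the robot) to the lid's side, z up. 15 paint pans lie inside, their tops 25 mm above the table.
- flap (a joint): Angle of the mixing flap about its hinge (rad). The hinge line runs along the box's y, 58 mm on the near (-x) side of the box's centre and 33.5 mm above the table. 0: folded in, lying flat over the pans, just level with the box's rim; 1.57: upright; stop at 1.83, leaning out towards the robot. The flap starts roughly upright and stays at any angle where it is left (stiff hinge: 1 to 2 N at its free edge moves it).
- flap_edge (a point): Middle of the free edge of the mixing flap, on its petrol-blue back: 100 mm from the flap's hinge. The flap is a thin petrol-blue plate 186 mm wide, 5 mm thick over its three pressed wells (backs 2 mm proud); upright, its petrol-blue back faces the robot and its white face the lid. Folded flat, its back is 34 mm (wells 36 mm) above the table.
- lid (a joint): Angle of the lid about its hinge (rad). The hinge line runs along the box's y, 65.5 mm on the far (+x) side of the box's centre and 34.5 mm above the table. 0: shut, sitting on the box's rim; 1.57: upright; stop at 2.0, leaning back away from the robot. It starts leaning back and stays at any angle where it is left (stiff hinge: about 1 to 3 N at its free edge moves it). If the flap still stands up, the lid's front rim catches on it and cannot shut.
- lid_edge (a point): Middle of the lid's free edge, on its petrol-blue outer face: 131 mm from the lid's hinge line and, when the lid is shut, 46 mm above the table. The lid is a shallow tray 200 mm wide, 12 mm thick, petrol blue outside, white inside; upright, its white inside faces the robot and its petrol blue outside away from it. A thumb lip 34 mm wide sticks out 5 mm beyond the middle of the free edge, on the inner side.
- glaze_jar: Bystander: round glaze jar with a black lid, 51 mm across, 60 mm tall, right of the box. Origin: centre of its underside.
- bisque_cup: Bystander: small biscuit-fired cup with a blue band, 67 mm across, 61 mm tall, left of the box. Origin: centre of its underside.
- fish: Bystander: flat blue clay fish, 69 x 73 x 8 mm, lying in front of the box. Origin: centre of its underside.
- whale: Bystander: flat blue and white clay whale, 53 x 86 x 8 mm, lying in front of the box. Origin: centre of its underside.
There are look-alikes about, which are no part of the job. There is more than one size of the paint_box; the job needs the larger.

How it is judged:
On the way, in this order (a step that is already met when the one before it is completed fails the run):
1. the mixing flap is folded down flat over the pans while the lid still stands open (value of joint flap below 0.07 rad and value of joint lid above 1 rad), for 0.2 s.
2. the lid is fully shut over the folded flap (value of joint flap below 0.07 rad and value of joint lid below 0.04 rad), for 0.2 s.
At the end, for the whole second after the job is handed in: The flap lies flat (within 0.07 rad) and the lid is shut over it (within 0.04 rad, about 5 mm at its front edge); the box stands flat and still, less than 25 mm from where it was (all of step 2 and distance of paint_box from where it was at the start of the episode below 0.025 m and angle between paint_box's own z axis and vertical below 0.03 rad and linear speed of paint_box below 0.01 m/s); the robot touches nothing.
It fails at once if the paint box is lifted or tipped up (height (world z) of paint_box above 0.012 m or angle between paint_box's own z axis and vertical above 0.15 rad).
It fails at once if the paint box is shoved 25 mm or more from its place (distance of paint_box from where it was at the start of the episode above 0.025 m).
It fails at once if the glaze jar, cup, fish or whale is moved by more than 25 mm (distance of any of glaze_jar, bisque_cup, fish, whale from where it was at the start of the episode above 0.025 m).
It also fails if it takes over 48 s, if anything falls off the work surface, if the arm or the gripper's body presses on something with over 40 N, if the wrist force passes 120 N, or if a joint passes its speed limit or range.

## Working session

There is one attempt and no reset: what is moved stays moved. The work goes in short steps, Python scripts to look and compute and a tool call to move; the robot and the scene stay as the last step left them, time stands still between calls to the robot, and variables do not carry over. Pictures are saved under pics/ and viewed, at most 10 in all, crops included, and the job is handed in when it is done.

Besides the shell and the picture viewer there is one more tool, called after ">>>" by a JSON object that holds its "method" and its "body". step_arm: Moves the arm, as the interface text tells. Its arguments: {"type":"object","properties":{"series":{"type":"array"},"force":{"type":"number"}},"required":["series"]}

```bash
mkdir -p pics
cat > h.py <<'E'
import numpy as np, cv2
from plant import r
def world(name,d,cal=None):
    c=cal or r.get_calibration(name); K=np.array(c["intrinsics"]);P=np.array(c["pose"])
    v,u=np.mgrid[0:d.shape[0],0:d.shape[1]]
    X=np.stack([(u-K[0,2])/K[0,0]*d,-(v-K[1,2])/K[1,1]*d,-d],-1)
    return X@P[:3,:3].T+P[:3,3]
E
python3 - <<'E'
from h import *
s=r.get_state();print(s)
for n in("scene","top"):
    c=r.get_calibration(n);print(n,{k:np.round(v,3).tolist() for k,v in c.items()})
    p,d=r.snapshot(n);cv2.imwrite(f"pics/{n}0.png",p);np.save(n,d)
E
```

```text
{'clock': 0.0, 'q': array([ 1.25078809,  0.68997724, -0.19454857,  1.56632879,  0.15731242,
        0.90249271, -0.2150763 ]), 'qd': array([-7.34961286e-04, -1.49344030e-03,  6.18988727e-05, -4.15344240e-04,
        2.23213989e-04, -1.06018377e-03,  1.77625390e-03]), 'joint_torque': array([-1.07797946e-04, -5.27561545e+01, -1.26670361e+00, -1.53430384e+01,
       -5.24932158e-02,  6.56195145e-03,  1.89001507e-04]), 'tool_pos': array([ 0.21629824, -0.58571413,  0.23791918]), 'eef_rot': array([ 9.84380452e-01,  1.76051999e-01, -2.17394929e-04, -8.78955573e-04]), 'contact_force': array([ 0.60430837, -0.08300689, -0.13466155]), 'moment': array([-0.02951415, -0.01805155, -0.00034508]), 'finger_force': 0.0, 'opening': 1.003275234630915}
scene {'intrinsics': [[472.328, 0.0, 278.592], [0.0, 472.328, 212.365], [0.0, 0.0, 1.0]], 'pose': [[-0.905, 0.274, -0.325, 0.137], [-0.425, -0.571, 0.702, 0.798], [0.007, 0.774, 0.633, 0.761], [0.0, 0.0, 0.0, 1.0]]}
top {'intrinsics': [[406.532, 0.0, 276.451], [0.0, 406.532, 206.461], [0.0, 0.0, 1.0]], 'pose': [[-0.006, 0.998, -0.055, 0.422], [-1.0, -0.005, 0.006, 0.023], [0.006, 0.055, 0.998, 1.006], [0.0, 0.0, 0.0, 1.0]]}
```

View pics/scene0.png

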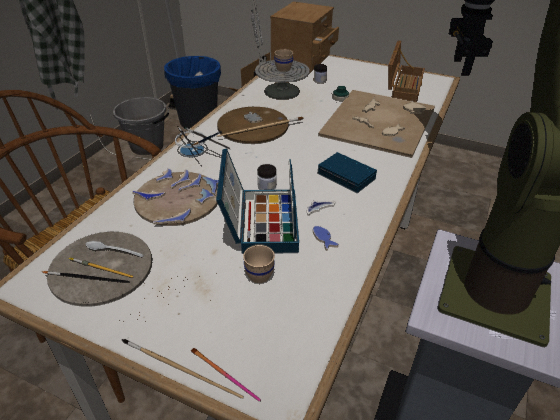

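View pics/top0.png

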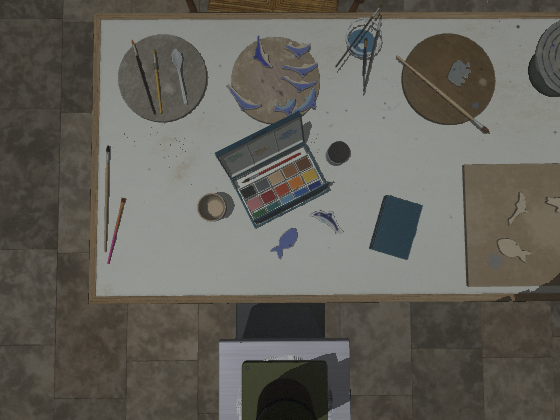

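The scene view shows the open pan box at about (262,210), with its lid to the left and flap to the right. The jar is at (267,178), the cup at (259,263), the whale at (320,207) and the fish at (325,237). 

In the top view, the candidates for the box are the open one at (275,175) and a shut, smaller petrol-blue box at (397,226). The open one with the upright flap is the job. Next I'll measure it and check it in a crop.

Run:
```python
from h import *
W={n:world(n,np.load(n+".npy")) for n in("scene","top")}
for n,(u0,u1,v0,v1) in {"top":(205,340,105,232),"scene":(212,305,145,255)}.items():
    w=W[n][v0:v1,u0:u1].reshape(-1,3)
    print(n,"table",np.median(W[n][240:245,150:160,2]) if n=="top" else "")
    p=w[(w[:,2]>.018)&(w[:,2]<.038)]
    rc=cv2.minAreaRect((p[:,:2]*1000).astype(np.float32)); print("rim band",len(p),rc)
    for lo,hi in((.05,.08),(.08,.11),(.11,.135),(.135,.2)):
        p=w[(w[:,2]>lo)&(w[:,2]<hi)]
        if len(p)>5:print(lo,len(p),cv2.minAreaRect((p[:,:2]*1000).astype(np.float32)),p[:,2].max())
w=W["top"]
for nm,(u,v) in dict(cup=(212,207),jar=(338,152),fish=(287,241),whale=(326,220)).items(): print(nm,w[v,u].round(3))
a=cv2.resize(cv2.imread("pics/top0.png")[105:250,190:365],None,fx=4,fy=4,interpolation=cv2.INTER_CUBIC)
cv2.imwrite("pics/crop.png",a)
```

```text
top table 0.0009306235084468595
rim band 3457 ((570.95556640625, 13.136199951171875), (274.65179443359375, 349.872314453125), 69.38516998291016)
0.05 876 ((534.253173828125, 25.207626342773438), (147.2730712890625, 361.5388488769531), 26.359546661376953) 0.0799696632181931
0.08 661 ((543.718505859375, 17.219970703125), (154.4667510986328, 198.84490966796875), 26.484272003173828) 0.10999364453000304
0.11 814 ((547.6141357421875, 18.97516632080078), (159.62599182128906, 199.55551147460938), 26.57859230041504) 0.1349872711689034
0.135 704 ((552.9434814453125, 21.510986328125), (164.5420379638672, 199.422607421875), 26.535337448120117) 0.1687445011687687
scene table 
rim band 2712 ((572.184814453125, 12.36212158203125), (217.55816650390625, 313.9649658203125), 27.496871948242188)
0.05 707 ((575.9320068359375, -37.0892333984375), (152.40428161621094, 455.0325012207031), 30.437341690063477) 0.07999563045394509
0.08 369 ((543.6835327148438, 18.650375366210938), (154.53604125976562, 203.13748168945312), 25.858476638793945) 0.10997296186219163
0.11 442 ((547.3198852539062, 19.915573120117188), (160.37002563476562, 202.83694458007812), 25.928869247436523) 0.1348506603535773
0.135 374 ((554.3525390625, 22.349456787109375), (163.54412841796875, 203.65786743164062), 26.586360931396484) 0.16691938557896335
cup [0.475 0.175 0.009]
jar [ 0.601 -0.129  0.06 ]
fish [ 0.391 -0.009  0.007]
whale [ 0.442 -0.105  0.008]
```

View pics/crop.png

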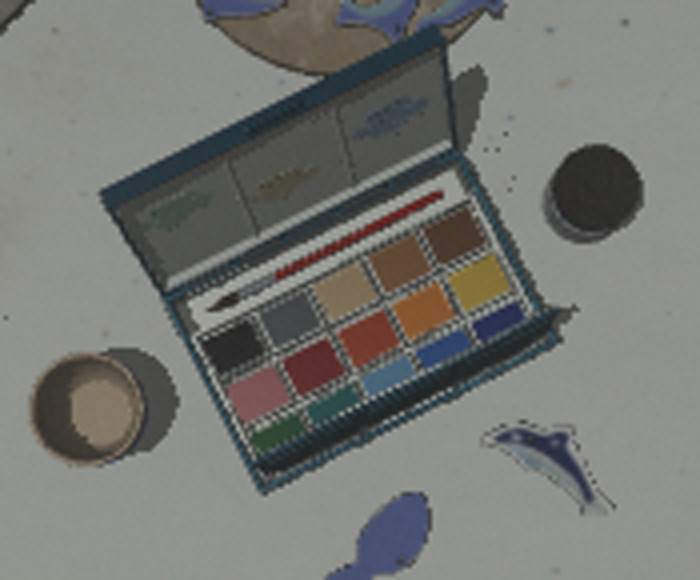

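The crop confirms it: an open box with 15 pans. Its flap edge runs from (255,470) to (570,315), and the lid leans back at the upper left. The box yaw is about 26.5°. Next I'll get profiles along the box axes.

Run:
```python
from h import *
t=np.deg2rad(26.5);bx=np.array([np.cos(t),np.sin(t)]);by=np.array([-bx[1],bx[0]])
for n in("scene","top"):
    w=world(n,np.load(n+".npy")).reshape(-1,3);c=np.array([.55,.02])
    a=(w[:,:2]-c)@bx;b=(w[:,:2]-c)@by;z=w[:,2]
    m=(abs(a)<.2)&(abs(b)<.12)
    for lo in(.02,.03,.04,.06,.08,.10,.12,.13,.14,.15,.16):
        k=m&(z>lo)&(z<lo+.01)
        near=k&(a<0) ; far=k&(a>0)
        f=lambda q:(q.sum(),)+tuple(np.round(np.r_[np.percentile(a[q],[2,50,98]),np.percentile(b[q],[1,99])],3)) if q.sum()>3 else None
        print(n,lo,f(near),f(far))
```

```text
scene 0.02 (np.int64(1622), np.float64(-0.079), np.float64(-0.041), np.float64(-0.001), np.float64(-0.099), np.float64(0.1)) (np.int64(342), np.float64(0.001), np.float64(0.009), np.float64(0.146), np.float64(-0.114), np.float64(0.1))
scene 0.03 (np.int64(244), np.float64(-0.092), np.float64(-0.064), np.float64(-0.003), np.float64(-0.101), np.float64(0.102)) (np.int64(367), np.float64(0.005), np.float64(0.041), np.float64(0.05), np.float64(-0.101), np.float64(0.101))
scene 0.04 (np.int64(26), np.float64(-0.083), np.float64(-0.079), np.float64(-0.078), np.float64(-0.065), np.float64(0.092)) (np.int64(109), np.float64(0.043), np.float64(0.051), np.float64(0.054), np.float64(-0.101), np.float64(0.1))
scene 0.06 (np.int64(7), np.float64(-0.083), np.float64(-0.08), np.float64(-0.078), np.float64(0.085), np.float64(0.093)) (np.int64(109), np.float64(0.05), np.float64(0.056), np.float64(0.059), np.float64(-0.101), np.float64(0.1))
scene 0.08 (np.int64(17), np.float64(-0.083), np.float64(-0.078), np.float64(-0.076), np.float64(-0.091), np.float64(0.093)) (np.int64(100), np.float64(0.056), np
[... 2696 characters left out ...]
t64(0.066), np.float64(0.073), np.float64(0.075), np.float64(-0.097), np.float64(0.097))
top 0.13 (np.int64(172), np.float64(-0.079), np.float64(-0.077), np.float64(-0.074), np.float64(-0.089), np.float64(0.09)) (np.int64(204), np.float64(0.068), np.float64(0.076), np.float64(0.078), np.float64(-0.096), np.float64(0.098))
top 0.14 None (np.int64(98), np.float64(0.071), np.float64(0.077), np.float64(0.078), np.float64(-0.098), np.float64(0.098))
top 0.15 None (np.int64(233), np.float64(0.074), np.float64(0.082), np.float64(0.085), np.float64(-0.099), np.float64(0.099))
top 0.16 None (np.int64(242), np.float64(0.075), np.float64(0.078), np.float64(0.084), np.float64(-0.097), np.float64(0.096))
```

Box centre is about (0.526, 0.008) with yaw 26.5°. The near wall, both hinges and the 200 mm width agree with the sizes given. The flap is at about 1.5 rad and the lid at about 1.85 rad. I'll shut the fingers and move to the near side of the flap.

>>> {"method": "step_arm", "body": {"series": [[16, 39, 0, 0, 0, 0.054, 1], [16, 39, 0, 0, 0, 0.054, 1], [16, 39, 0, 0, 0, 0, 1], [16, 39, 0, 0, 0, 0, 1], [16, 39, 0, 0, 0, 0, 1], [16, 39, 0, 0, 0, 0, 1], [16, 39, 0, 0, 0, 0, 1], [16, 39, 0, 0, 0, 0, 1], [16, 39, 0, 0, 0, 0, 1], [16, 39, 0, 0, 0, 0, 1], [16, 39, 0, 0, 0, 0, 1], [16, 39, 0, 0, 0, 0, 1], [16, 39, 0, 0, 0, 0, 1], [12, 39, 0, 0, 0, 0, 1], [0, 0, 0, 0, 0, 0, 1], [0, 0, 0, 0, 0, 0, 1]], "force": 20}}

```text
clock: 1.7
tool_pos: [0.4364, -0.0395, 0.2385]
eef_rot: [0.973, 0.23, -0.0, -0.0]
contact_force: [-0.4, -1.0, -0.1]
opening: 0.008
finger_force: 0.0
```

```bash
cat > wp.py <<'E'
import numpy as np
t=np.deg2rad(26.5);bx=np.array([np.cos(t),np.sin(t)]);C=np.array([.5263,.0082])
def pr(path):
    prev=None
    for th,a,z in path:
        p=np.r_[C+a*bx,z]*1000
        print(round(th,2),p.round(0), "" if prev is None else (p-prev).round(0)); prev=p
print("flap");R=.085
pr([(th,-.058+R*np.cos(th)-.0025*np.sin(th)-.009,.0335+R*np.sin(th)+.0025*np.cos(th)) for th in np.linspace(1.57,0,13)])
print("lid");R=.115
pr([(th,.0655-R*np.cos(th)+.0115*np.sin(th)+.009,.0345+R*np.sin(th)+.0115*np.cos(th)) for th in np.linspace(1.9,0,16)])
E
python3 wp.py
```

```text
flap
1.57 [464. -23. 119.] 
1.44 [474. -18. 118.] [10.  5. -0.]
1.31 [484. -13. 116.] [10.  5. -2.]
1.18 [493.  -8. 113.] [10.  5. -3.]
1.05 [502.  -4. 108.] [ 9.  5. -5.]
0.92 [511.   1. 102.] [ 8.  4. -6.]
0.79 [519.   4.  95.] [ 8.  4. -7.]
0.65 [525.   8.  87.] [ 7.  3. -8.]
0.52 [531.  11.  78.] [ 6.  3. -9.]
0.39 [536.  13.  68.] [  5.   2. -10.]
0.26 [539.  15.  58.] [  3.   2. -10.]
0.13 [541.  16.  47.] [  2.   1. -11.]
0.0 [542.  16.  36.] [  1.   0. -11.]
lid
1.9 [636.  63. 140.] 
1.77 [624.  57. 145.] [-12.  -6.   5.]
1.65 [611.  50. 148.] [-13.  -6.   3.]
1.52 [598.  44. 150.] [-13.  -6.   2.]
1.39 [585.  37. 150.] [-13.  -7.  -0.]
1.27 [572.  31. 148.] [-13.  -6.  -2.]
1.14 [559.  25. 144.] [-13.  -6.  -4.]
1.01 [547.  19. 138.] [-12.  -6.  -6.]
0.89 [536.  13. 131.] [-11.  -6.  -7.]
0.76 [525.   8. 122.] [-10.  -5.  -9.]
0.63 [516.   3. 112.] [ -9.  -5. -10.]
0.51 [508.  -1. 100.] [ -8.  -4. -11.]
0.38 [501.  -4.  88.] [ -7.  -3. -13.]
0.25 [496.  -7.  74.] [ -5.  -3. -13.]
0.13 [492.  -9.  60.] [ -4.  -2. -14.]
0.0 [490. -10.  46.] [ -2.  -1. -14.]
```

>>> {"method": "step_arm", "body": {"series": [[0, 3, -40, 0, 0, 0, 1], [0, 0, -40, 0, 0, 0, 1], [0, 0, -40, 0, 0, 0, 1], [0, 0, 0, 0, 0, 0, 1]]}}

```text
clock: 2.1
tool_pos: [0.433, -0.0389, 0.115]
eef_rot: [0.974, 0.228, -0.005, -0.001]
contact_force: [-1.0, 0.9, 0.6]
opening: 0.002
finger_force: 0.0
```

>>> {"method": "step_arm", "body": {"series": [[10, 5, 2, 0, 0, 0, 1], [10, 5, 1, 0, 0, 0, 1], [6, 3, 0, 0, 0, 0, 1], [5, 3, 0, 0, 0, 0, 1], [5, 2, 0, 0, 0, 0, 1], [5, 3, 0, 0, 0, 0, 1], [5, 2, -1, 0, 0, 0, 1], [5, 3, -1, 0, 0, 0, 1], [5, 2, -1, 0, 0, 0, 1], [5, 3, -2, 0, 0, 0, 1], [5, 2, -2, 0, 0, 0, 1], [4, 3, -3, 0, 0, 0, 1], [4, 2, -3, 0, 0, 0, 1], [4, 2, -3, 0, 0, 0, 1]]}}

```text
clock: 3.5
tool_pos: [0.515, 0.003, 0.1054]
eef_rot: [0.973, 0.229, 0.0, -0.0]
contact_force: [0.3, -0.3, 1.4]
opening: 0.009
finger_force: 0.6
```

>>> {"method": "step_arm", "body": {"series": [[2, 1, -5, 0, 0, 0, 1], [3, 1, -6, 0, 0, 0, 1], [4, 2, -6, 0, 0, 0, 1], [3, 2, -5, 0, 0, 0, 1], [3, 1, -5, 0, 0, 0, 1], [2, 1, -5, 0, 0, 0, 1], [2, 1, -5, 0, 0, 0, 1], [2, 1, -5, 0, 0, 0, 1], [1, 1, -5, 0, 0, 0, 1], [1, 0, -5, 0, 0, 0, 1], [1, 0, -5, 0, 0, 0, 1], [0, 0, -4, 0, 0, 0, 1], [0, 0, -3, 0, 0, 0, 1]]}}

```text
clock: 4.8
tool_pos: [0.5385, 0.0136, 0.0414]
eef_rot: [0.973, 0.229, -0.0, 0.0]
contact_force: [-0.6, -0.3, 0.7]
opening: 0.009
finger_force: 0.4
```

Nearly flat. Now I'll press gently to the stop.

>>> {"method": "step_arm", "body": {"series": [[0, 0, -2, 0, 0, 0, 1], [0, 0, -2, 0, 0, 0, 1], [0, 0, -2, 0, 0, 0, 1], [0, 0, 0, 0, 0, 0, 1], [0, 0, 0, 0, 0, 0, 1]]}}

```text
clock: 5.3
tool_pos: [0.5387, 0.0137, 0.0361]
eef_rot: [0.973, 0.229, 0.0, 0.0]
contact_force: [-0.1, 0.3, 4.9]
opening: 0.004
finger_force: 2.5
```

>>> {"method": "step_arm", "body": {"series": [[0, 0, -1, 0, 0, 0, 1], [0, 0, -1, 0, 0, 0, 1], [0, 0, 0, 0, 0, 0, 1], [0, 0, 0, 0, 0, 0, 1]]}}

```text
clock: 5.7
tool_pos: [0.5388, 0.0137, 0.0359]
eef_rot: [0.973, 0.229, 0.001, 0.0]
contact_force: [-2.5, 0.9, 22.3]
opening: 0.004
finger_force: 11.1
```

>>> {"method": "step_arm", "body": {"series": [[0, 0, 5, 0, 0, 0, 1], [-2, -1, 20, 0, 0, 0, 1], [-2, -1, 40, 0, 0, 0, 1], [0, 0, 45, 0, 0, 0, 1], [0, 0, 45, 0, 0, 0, 1], [0, 0, 20, 0, 0, 0, 1], [0, 0, 0, 0, 0, 0, 1]]}}

```text
clock: 6.4
tool_pos: [0.5363, 0.0117, 0.2116]
eef_rot: [0.974, 0.229, 0.003, 0.001]
contact_force: [-0.1, 0.9, 0.1]
opening: 0.009
finger_force: 0.0
```

Run:
```python
from h import *
t=np.deg2rad(26.5);bx=np.array([np.cos(t),np.sin(t)]);by=np.array([-bx[1],bx[0]]);C=np.array([.5263,.0082])
print(r.get_state()["tool_pos"])
p,d=r.snapshot("scene");cv2.imwrite("pics/scene1.png",cv2.resize(p[110:290,190:370],None,fx=3,fy=3))
w=world("scene",d).reshape(-1,3);a=(w[:,:2]-C)@bx;b=(w[:,:2]-C)@by;z=w[:,2]
for lo in np.arange(-.07,.06,.01):
    k=(a>lo)&(a<lo+.01)&(abs(b)<.085)&(z<.1); print(round(lo,2),k.sum(),np.percentile(z[k],[10,50,90]).round(4) if k.sum() else "")
for lo in (.05,.08,.11,.14,.15,.155,.16,.165):
    k=(abs(a-.08)<.08)&(abs(b)<.09)&(z>lo)&(z<lo+.005);print(lo,k.sum(),np.percentile(a[k],[2,50,98]).round(3) if k.sum() else "")
```

```text
[0.5363211  0.0116559  0.21163084]
-0.07 140 [-0.0002  0.0331  0.036 ]
-0.06 185 [0.0319 0.0344 0.0363]
-0.05 182 [0.032  0.0338 0.0355]
-0.04 190 [0.0338 0.0356 0.0373]
-0.03 185 [0.0336 0.0355 0.0371]
-0.02 189 [0.0332 0.0358 0.0376]
-0.01 189 [0.0336 0.0357 0.0372]
0.0 180 [0.0336 0.0353 0.0373]
0.01 181 [0.0333 0.0356 0.0375]
0.02 200 [0.0339 0.0355 0.0373]
0.03 182 [0.0321 0.0341 0.0359]
0.04 151 [0.0039 0.0104 0.0341]
0.05 151 [0.0036 0.0063 0.0131]
0.05 36 [0.076 0.08  0.081]
0.08 37 [0.085 0.088 0.089]
0.11 36 [0.093 0.096 0.098]
0.14 11 [0.102 0.104 0.104]
0.15 0 
0.155 157 [0.102 0.108 0.113]
0.16 60 [0.102 0.104 0.11 ]
0.165 5 [0.105 0.106 0.106]
```

View pics/scene1.png

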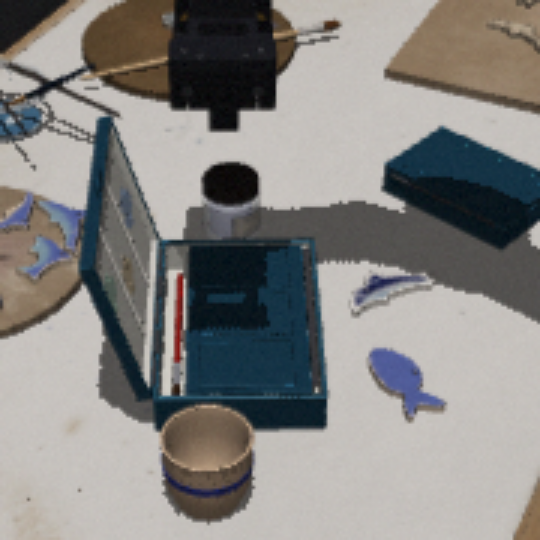

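The picture shows the flap flat over the pans (190–310, 245–395), at a measured 34–36 mm. The lid is still open and everything else is undisturbed. Next I'll go over the lid and down behind it.

>>> {"method": "step_arm", "body": {"series": [[0, 0, 8, 0, 0, 0, 1], [30, 15, 0, 0, 0, 0, 1], [33, 17, 0, 0, 0, 0, 1], [33, 17, 0, 0, 0, 0, 1], [34, 17, 0, 0, 0, 0, 1], [0, 0, 0, 0, 0, 0, 1], [0, 0, -35, 0, 0, 0, 1], [0, 0, -45, 0, 0, 0, 1], [0, 0, 0, 0, 0, 0, 1], [0, 0, 0, 0, 0, 0, 1]]}}

```text
clock: 7.45
tool_pos: [0.6633, 0.0771, 0.136]
eef_rot: [0.973, 0.229, -0.002, 0.0]
contact_force: [0.9, -0.6, -0.1]
opening: 0.003
finger_force: 0.0
```

>>> {"method": "step_arm", "body": {"series": [[-9, -4, 1, 0, 0, 0, 1], [-9, -5, 2, 0, 0, 0, 1], [-9, -5, 2, 0, 0, 0, 1], [-6, -3, 2, 0, 0, 0, 1], [-6, -3, 2, 0, 0, 0, 1], [-6, -3, 2, 0, 0, 0, 1], [-7, -3, 1, 0, 0, 0, 1], [-6, -3, 1, 0, 0, 0, 1], [-7, -3, 1, 0, 0, 0, 1], [-7, -3, 0, 0, 0, 0, 1], [-6, -4, 0, 0, 0, 0, 1], [-7, -3, -1, 0, 0, 0, 1], [-6, -3, -1, 0, 0, 0, 1], [-7, -3, -2, 0, 0, 0, 1], [-6, -3, -2, 0, 0, 0, 1]]}}

```text
clock: 8.95
tool_pos: [0.5599, 0.0262, 0.1445]
eef_rot: [0.973, 0.229, -0.0, 0.0]
contact_force: [1.6, 0.6, -0.7]
opening: 0.009
finger_force: 0.7
```

On the planned arc with about 1.7 N. Continuing down.

>>> {"method": "step_arm", "body": {"series": [[-6, -3, -3, 0, 0, 0, 1], [-6, -3, -3, 0, 0, 0, 1], [-6, -3, -4, 0, 0, 0, 1], [-5, -3, -4, 0, 0, 0, 1], [-5, -3, -4, 0, 0, 0, 1], [-5, -2, -5, 0, 0, 0, 1], [-5, -3, -5, 0, 0, 0, 1], [-4, -2, -5, 0, 0, 0, 1], [-4, -2, -5, 0, 0, 0, 1], [-4, -2, -6, 0, 0, 0, 1], [-4, -2, -6, 0, 0, 0, 1], [-3, -1, -7, 0, 0, 0, 1], [-3, -1, -7, 0, 0, 0, 1], [-2, -1, -7, 0, 0, 0, 1], [-2, -1, -6, 0, 0, 0, 1], [-2, -1, -6, 0, 0, 0, 1]]}}

```text
clock: 10.55
tool_pos: [0.4947, -0.0063, 0.0612]
eef_rot: [0.973, 0.229, 0.0, 0.0]
contact_force: [1.3, -0.1, 0.3]
opening: 0.005
finger_force: 0.4
```

>>> {"method": "step_arm", "body": {"series": [[-1, 0, -5, 0, 0, 0, 1], [0, 0, -4, 0, 0, 0, 1], [0, 0, -3, 0, 0, 0, 1], [0, 0, -2, 0, 0, 0, 1], [0, 0, -2, 0, 0, 0, 1], [0, 0, 0, 0, 0, 0, 1], [0, 0, 0, 0, 0, 0, 1]]}}

```text
clock: 11.25
tool_pos: [0.4934, -0.0062, 0.0468]
eef_rot: [0.973, 0.229, 0.0, 0.0]
contact_force: [-2.3, -0.1, 11.7]
opening: 0.007
finger_force: 6.4
```

>>> {"method": "step_arm", "body": {"series": [[0, 0, -1, 0, 0, 0, 1], [0, 0, -1, 0, 0, 0, 1], [0, 0, 0, 0, 0, 0, 1], [0, 0, 0, 0, 0, 0, 1], [0, 0, 0, 0, 0, 0, 1]]}}

```text
clock: 11.75
tool_pos: [0.4934, -0.0062, 0.0466]
eef_rot: [0.973, 0.229, 0.001, 0.0]
contact_force: [-5.5, -0.4, 32.5]
opening: 0.005
finger_force: 16.5
```

>>> {"method": "step_arm", "body": {"series": [[0, 0, 5, 0, 0, 0, 1], [0, 0, 20, 0, 0, 0, 1], [0, 0, 40, 0, 0, 0, 1], [0, 0, 45, 0, 0, 0, 1], [0, 0, 40, 0, 0, 0, 1], [-8, -35, 0, 0, 0, 0, 1], [-8, -40, 0, 0, 0, 0, 1], [-8, -40, 0, 0, 0, 0, 1], [-8, -40, 0, 0, 0, 0, 1], [-8, -40, 0, 0, 0, 0, 1], [0, 0, 0, 0, 0, 0, 1], [0, 0, 0, 0, 0, 0, 1]]}}

```text
clock: 12.95
tool_pos: [0.4533, -0.2022, 0.1937]
eef_rot: [0.974, 0.228, 0.0, 0.0]
contact_force: [0.0, 0.9, 0.3]
opening: 0.005
finger_force: 0.0
```

Run:
```python
from h import *
t=np.deg2rad(26.5);bx=np.array([np.cos(t),np.sin(t)]);by=np.array([-bx[1],bx[0]]);C=np.array([.5263,.0082])
s=r.get_state();print(s["tool_pos"],s["contact_force"])
for n in("top","scene"):
    p,d=r.snapshot(n)
    if n=="scene":cv2.imwrite("pics/scene2.png",cv2.resize(p[110:290,190:370],None,fx=3,fy=3))
    w=world(n,d).reshape(-1,3);a=(w[:,:2]-C)@bx;b=(w[:,:2]-C)@by;z=w[:,2]
    k=(abs(a)<.09)&(abs(b)<.12)&(z>.04)&(z<.06);print(n,np.percentile(a[k],[1,99]),np.percentile(b[k],[1,99]))
    for lo in np.arange(-.06,.06,.02):
        k=(a>lo)&(a<lo+.01)&(abs(b)<.085)&(z<.1); print(round(lo,2),k.sum(),np.percentile(z[k],[10,50,90]).round(4))
```

```text
[ 0.45330026 -0.20215442  0.19368722] [0.01526612 0.88854733 0.31856796]
top [-0.06405593  0.06472123] [-0.0977321   0.09779641]
-0.06 308 [0.045  0.0471 0.0492]
-0.04 311 [0.046  0.0479 0.0499]
-0.02 305 [0.0462 0.048  0.05  ]
0.0 293 [0.0458 0.048  0.0501]
0.02 289 [0.0457 0.048  0.0501]
0.04 294 [0.0458 0.0479 0.0502]
scene [-0.06339685  0.06494385] [-0.09961276  0.09981329]
-0.06 186 [0.0446 0.0464 0.048 ]
-0.04 189 [0.0455 0.0472 0.0492]
-0.02 189 [0.0453 0.0471 0.049 ]
0.0 179 [0.0454 0.0474 0.0489]
0.02 195 [0.0457 0.0477 0.0493]
0.04 192 [0.0455 0.0473 0.0489]
```

View pics/scene2.png

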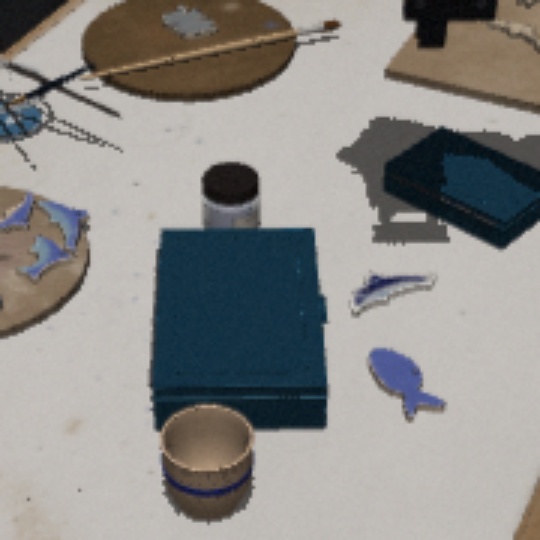

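The lid is level and shut across (155–325, 230–400). The box is still in place, its neighbours haven't moved, and the hand is clear.

```bash
python3 -c "
from plant import r
print(r.finish_job())"
```

```text
the job is handed in; nothing more can be done
None
```

The flap was folded flat first and then the lid pressed fully shut; the box and its neighbours show no movement, the hand is clear, and the job was handed in at about 13 s, though the hand-in gave no verdict.

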